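# Dock the pipette tip box in its corner stop

### The job

Push the blue pipette tip box across the bench into the aluminium corner stop until its long side sits flush against the long fence and its end flush against the short end stop. Then push the red latch by its knob until it has swung fully round across the free end of the box, locking it in. Only push with the fingers: do not pick the box up, and leave the pot, the bottle and the canister around it where they stand.

Things in the scene. Friction and masses are not known exactly. Their poses are not given: they have to be found in the camera images.
- tip_box: Blue pipette tip box with a clear lid (does not open), about 0.2 kg, loose. Its x size is 80 mm, y size 116 mm, height 74 mm, upright sides. Origin: centre of its underside; z up. Docked, its 116 mm side lies on the long fence (its y axis along the dock's x axis, either way round).
- dock: Aluminium L-shaped corner stop fixed to the bench, 36 mm high. Origin: bench level at the inner corner. Long fence along +x, x = -12 to 205 mm: face at y = 0, 24 mm thick (towards +y). End stop: face at x = 0, 12 mm thick (towards -x), y = 0 to -80 mm. Docked, the box's origin is at x = 58, y = -40 mm here. It starts near x = 85 to 115, y = -150 to -200 mm, up to 0.35 rad off square.
- latch_arm (a joint): Angle (rad) of the red latch arm on top of the fence. 0: points along dock +x; negative: back behind the fence (starts open, -0.6 to -0.1); positive: clockwise from above, towards dock -y, blocking the box's way in. 1.571 (end of travel): along dock -y, across the end of the docked box, 3 mm clear: locked. Stays where left (0.6 N at knob).
- latch_pivot (a point): Pivot axis of the latch arm (12 mm wide, 37 to 47 mm above the bench, ends 78 mm from the pivot), on top of the fence at dock x = 125, y = 14 mm, z = 37 mm.
- latch_knob (a point): Upright red knob of the latch, 14 mm diameter, 70 mm from the pivot, from 47 to 77 mm above the bench (above the arm). The point is on its axis, 62 mm above the bench.
- specimen_cup: Specimen pot with a blue screw lid, 63 mm diameter, 64 mm high, loose bystander. Origin: centre of underside.
- reagent: White bottle with a grey-blue cap, 44 mm diameter, 90 mm high, loose bystander. Origin: centre of underside.
- canister: White canister with a green cap, 38 mm diameter, 90 mm high, loose bystander. Origin: centre of underside.
There are look-alikes about, which are no part of the job. What is meant by the tip_box is not purple, and is the larger of those in its own colour.

How it is judged (in metres and radians):
On the way, in this order (a step that is already met when the one before it is completed fails the run):
1. the tip box is in the corner, against fence and end stop (within 5 mm), with the latch still open (x of tip_box in the frame of dock below 0.063 m and y of tip_box in the frame of dock above -0.045 m and angle between the y axis of tip_box and the x axis of dock, either way round below 0.08 rad and value of joint latch_arm below 1 rad), for 0.2 s.
2. the latch is swung across the end of the box (value of joint latch_arm above 1.45 rad), for 0.2 s.
At the end, for the whole second after the job is handed in: The tip box stands flat on the bench at rest, within 4 mm of both stops and within 0.05 rad of square, and the latch is closed (joint above 1.45 rad) (x of tip_box in the frame of dock between 0.054 and 0.062 m and y of tip_box in the frame of dock between -0.044 and -0.036 m and angle between the y axis of tip_box and the x axis of dock, either way round below 0.05 rad and height (world z) of tip_box below 0.004 m and angle between tip_box's own z axis and vertical below 0.03 rad and value of joint latch_arm above 1.45 rad and linear speed of tip_box below 0.01 m/s); the robot touches nothing.
It fails at once if the tip box is lifted or tipped (height (world z) of tip_box above 0.012 m or angle between tip_box's own z axis and vertical above 0.2 rad).
It fails at once if the pot, the bottle or the canister is moved more than 20 mm (distance of any of specimen_cup, reagent, canister from where it was at the start of the episode above 0.02 m).
It also fails if it takes over 64 s, if anything falls off the work surface, if the arm or the gripper's body presses on something with over 40 N, if the wrist force passes 120 N, or if a joint passes its speed limit or range.

### The arm

A 6-joint arm with a two-finger parallel gripper is mounted at the origin on a cart in front of the work surface, level with it; the furniture and walls round the work are solid. World frame = base frame: x ahead of the robot, y to its left, z up, the work surface at z = 0. Lengths are in mm, angles in degrees, forces in N, time in s.
With the tool pointing down it reaches from about 325 to 925 mm from the base axis. Payload 3.1 kg.
Tool frame: the origin (TCP) lies at the very end of the fingers, on their centre line; the grasp point (between the pads) lies grasp_offset behind it (grasp_offset is the distance from the TCP to the grasp point, in mm); z points along the fingers, y is the line along which they close (so a half turn about z gives the same grasp; the last joint's range is limited). The gripper opens to 85 mm and grips with 20 to 120 N. Pads are 22 mm wide; open, the fingers measure 114 mm over their backs; the gripper's body (76 mm by 85 mm) begins 54 mm behind the grasp point. The pads swing forward as they close: fully open they stand 13 mm farther back than shut.
Start: joints at [-70.084, 12.427, 92.441, -0, 75.132, -6.429], TCP at [277.377, -560.09, 231.3] pointing down, gripper open.
Joint ranges: [-157.48, 157.48], [-44.54, 120.13], [17.64, 146.25], [-64.5, 244.5], [7.68, 150.69], [-147.95, 147.95]. Speed limits (degrees/s): [159.86, 159.86, 180, 180, 180, 180].

### API

Orientations are given as [roll, pitch, yaw] about the fixed x, y, z axes, in that order (R = Rz(yaw) Ry(pitch) Rx(roll)).
In Python, from station import * gives the robot as it stands. Calls block until the motion is done:
- goto(position, orientation): joint-space move of the TCP to a pose.
- move_l(position, attitude=None, speed=150): straight line of the TCP; attitude=None keeps the orientation; speed is the mean speed in mm/s.
- move_j(angles): joint-space move.
- grip(opening, squeeze=None): finger opening in mm; squeeze is the grip in N (None keeps the last); returns when the fingers have stopped.
- wait(seconds).
- solve_ik(position, orientation): joint angles nearest the present ones, or None.
- get_obs(): the state.
- get_image(name): name is "scene" or "side" or "wrist"; returns the picture (480x640x3 uint8, red, green, blue); there is no depth.
- get_calibration(name): a dict with "fx", "fy", "cx", "cy" (pixels), "R" (3x3) and "t" (3): a world point X has camera coordinates R X + t; the wrist camera has in their place "mount" (4x4, takes a point from camera to tool coordinates, whose origin is the TCP and whose axes are the flange's). Camera axes: x right, y down, z forward; pixel columns grow to the right and rows downward; lengths in mm; the calibration is good to about 2 mm. The wrist camera is an equidistant fisheye: a pixel r from the principal point sees the ray r / f radians off the axis. A picture is of the moment at which its call begins: read the wrist's pose just before it. get_calibration takes no time and is no camera call.
A pose or a line that the arm cannot do raises Unreachable and nothing moves.
- sign_off(): hands the job in; it is judged then, once.
Trained networks look in the newest picture that a camera, given by its name, has taken for a name from the list of things; names that differ only in an ending like _2 or _b are one class to them, and where a whole thing is asked for, a point or a joint stands for the part that bears it (a point fixed in the world has none). Each returns a list of dicts, best first, with "score" (0 to 1); they miss things now and then, are a little off and sometimes report something else, mostly with a low value. They report only what shows in the picture. A call takes as long as a camera call. They do not tell look-alikes from the thing itself.
- spot_in(name, camera): "extent" ([centre column, centre row, width, height] in pixels, round what is visible of it).
- regions_of(name, camera): "region" (480x640 bool, what is visible of it) and "extent" ([centre column, centre row, width, height] in pixels, round what is visible of it).
The state is a dict: "t": time; "joint_pos": joint angles; "qvel": joint speeds; "effort": joint torques, N m; "tcp_pos": TCP position; "ee_rot": TCP orientation; "wrist_force": force on the tool from outside, world axes, zero at the start; "moment": the same for the moment, N m; "grip_width": finger opening in mm; "grip_force": force on a finger pad.
Only numpy, scipy, OpenCV 4.12 (cv2) and the standard library are available. Lean on these libraries where they do the work, as an engineer would, in place of code of your own. Each camera call takes 0.05 s, during which the arm holds its last target. There are 200 camera calls.

## Working session

There is one attempt and no reset: what is moved stays moved. The work goes in short steps, each a Python script; the robot and the scene stay as the last script left them, time stands still between calls to the robot, and variables do not carry over. Pictures are saved under pics/ and viewed, at most 12 in all, crops included, and the job is handed in when it is done.

```bash
mkdir -p pics; ls; python3 - <<'E'
from station import *
import cv2,numpy as np
for c in ["scene","side"]:
    im=get_image(c); cv2.imwrite(f"pics/{c}0.png",im[:,:,::-1])
    k=get_calibration(c); print(c,{a:np.round(v,3).tolist() for a,v in k.items()})
    for n in ["tip_box","dock","latch_arm","latch_knob","specimen_cup","reagent","canister"]:
        print(n,[(round(d["score"],2),np.round(d["extent"]).tolist()) for d in spot_in(n,c)])
print(get_obs())
E
```

```text
pics
scene {'fx': 538.686, 'fy': 538.686, 'cx': 321.015, 'cy': 244.958, 'R': [[0.764, -0.645, -0.022], [-0.299, -0.323, -0.898], [0.572, 0.692, -0.44]], 't': [-529.605, 231.69, 810.83]}
tip_box [(0.97, [311.0, 280.0, 17.0, 45.0]), (0.76, [408.0, 337.0, 86.0, 76.0]), (0.58, [422.0, 278.0, 18.0, 37.0])]
dock [(0.72, [290.0, 243.0, 47.0, 52.0])]
latch_arm [(0.58, [289.0, 232.0, 29.0, 28.0])]
latch_knob [(0.63, [290.0, 232.0, 30.0, 32.0])]
specimen_cup []
reagent [(0.17, [289.0, 244.0, 46.0, 52.0])]
canister [(0.65, [314.0, 215.0, 12.0, 42.0])]
side {'fx': 602.059, 'fy': 602.059, 'cx': 320.147, 'cy': 233.621, 'R': [[-0.811, -0.585, -0.019], [-0.367, 0.534, -0.761], [0.456, -0.61, -0.648]], 't': [483.45, 343.797, 683.961]}
tip_box [(0.77, [442.0, 189.0, 77.0, 74.0]), (0.58, [380.0, 247.0, 84.0, 83.0])]
dock [(0.76, [292.0, 308.0, 92.0, 74.0]), (0.35, [252.0, 379.0, 45.0, 60.0])]
latch_arm [(0.93, [273.0, 292.0, 50.0, 36.0]), (0.54, [253.0, 379.0, 46.0, 58.0])]
latch_knob [(0.6, [272.0, 294.0, 54.0, 36.0]), (0.41, [380.0, 250.0, 85.0, 84.0])]
specimen_cup [(0.83, [253.0, 380.0, 46.0, 56.0])]
reagent [(0.84, [278.0, 217.0, 29.0, 54.0])]
canister [(0.96, [187.0, 287.0, 27.0, 53.0])]
{'t': 0.8, 'joint_pos': array([-7.00864700e+01,  1.24242581e+01,  9.24368346e+01,  6.16293992e-04,
        7.51337173e+01, -6.42683898e+00]), 'qvel': array([-0.01322474,  0.03583941,  0.03602977,  0.03406713, -0.01705242,
        0.01543856]), 'effort': array([ 3.72456498e-05, -3.96829283e+01, -3.04233348e+01, -2.88957872e-04,
        4.82562045e-04, -1.05372274e-05]), 'tcp_pos': array([ 277.3686536 , -560.12946996,  231.37304519]), 'ee_rot': array([ 1.79994776e+02, -1.09906711e-05,  2.63402109e+01]), 'wrist_force': array([-0.03567104, -0.51626449,  0.35609928]), 'moment': array([-0.00629934,  0.02090129, -0.01990786]), 'grip_force': 0.0, 'grip_width': 85.80244636308943}
```

View pics/side0.png

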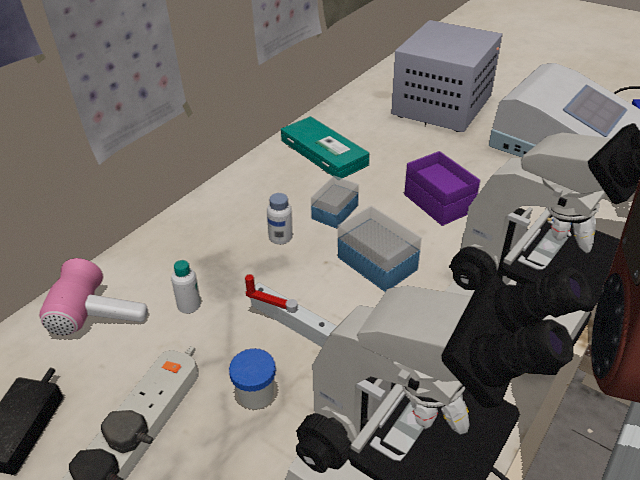

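View pics/scene0.png

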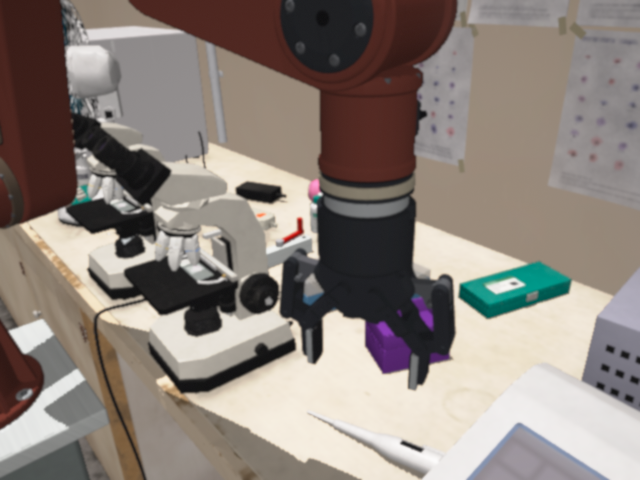

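Candidates in the side view: large blue box with clear lid (380,247), small blue box (335,202), purple box (442,189). By the description it is the large blue one at (380,247). The latch knob is at (250,287), the pivot at (292,305), the pot at (253,378), the bottle at (280,218) and the canister at (186,287). In the scene view the arm hides the box.

```bash
cat > h.py <<'E'
from station import *
import cv2,numpy as np
def bp(c,uv,z):
    k=get_calibration(c);R=np.array(k["R"]);t=np.array(k["t"])
    d=R.T@np.array([(uv[0]-k["cx"])/k["fx"],(uv[1]-k["cy"])/k["fy"],1]);o=-R.T@t
    return (o+d*(z-o[2])/d[2])[:2]
E
python3 - <<'E'
from h import *
im=get_image("side")
cv2.imwrite("pics/crop.png",cv2.resize(im[170:420,150:450],None,fx=2.4,fy=2.4,interpolation=cv2.INTER_CUBIC)[:,:,::-1])
for n,uv,z in [("boxL",(338,240),74),("boxback",(370,208),74),("boxR",(420,239),74),("boxF",(388,264),74),("boxFb",(389,287),0),("knobtop",(250,277),77),("pivot",(292,305),47),("fence tip",(249,291),36),("fence far",(340,336),36),("cup",(253,362),64),("bottle",(279,198),90),("can",(181,266),90),("small",(335,190),40),("purple",(442,170),60),("microscope nose",(420,310),0)]:
    print(n,bp("side",uv,z).round())
k=get_calibration("wrist");print(k)
E
```

```text
boxL [624. -90.]
boxback [ 626. -190.]
boxR [ 516. -167.]
boxF [528. -87.]
boxFb [ 535. -110.]
knobtop [683.  58.]
pivot [614.  46.]
fence tip [694.  54.]
fence far [526.  47.]
cup [583. 170.]
bottle [ 759. -108.]
can [775. 109.]
small [ 732. -237.]
purple [ 585. -382.]
microscope nose [469. -94.]
{'fx': 371.64829954431775, 'fy': 371.64829954431775, 'cx': 313.9655476255024, 'cy': 237.95247181782867, 'mount': array([[-9.52207304e-04, -9.45071282e-01, -3.26862915e-01,
         8.38998131e+01],
       [ 9.99999330e-01, -1.11517409e-03,  3.11177362e-04,
         5.29559177e-01],
       [-6.58593842e-04, -3.26862400e-01,  9.45071710e-01,
        -1.42496493e+02],
       [ 0.00000000e+00,  0.00000000e+00,  0.00000000e+00,
         1.00000000e+00]])}
```

View pics/crop.png

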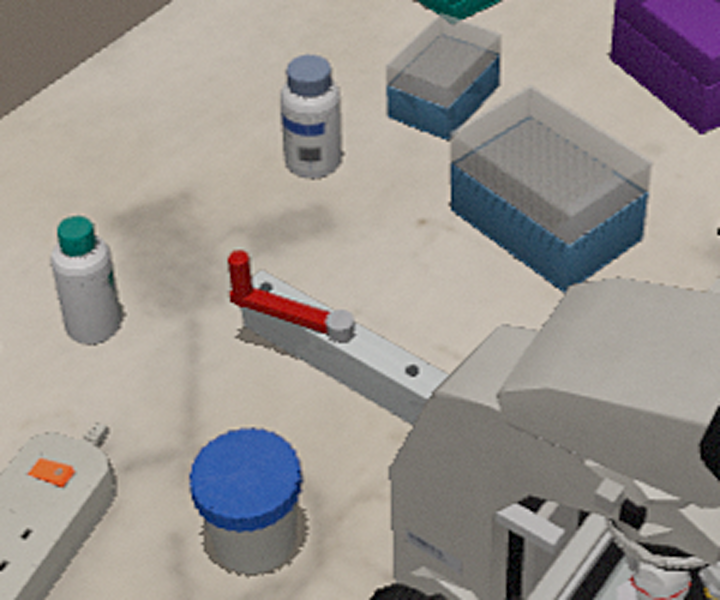

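The crop confirms the choice: a large blue box with a clear lid. The red latch is on the fence, slightly behind it, with the knob at the +x end. Next I check where the microscope stands, then take a wrist view from above.

```bash
python3 - <<'E'
from h import *
for uv in [(195,388),(295,345),(150,350),(90,270),(310,415),(450,357)]: print(uv,bp("scene",uv,0).round())
for uv in [(515,405),(315,400),(405,290),(605,215)]: print(uv,[bp("side",uv,z).round().tolist() for z in(0,150,250,300)])
for yaw in (0,26,180,90,-90):
    print(yaw,solve_ik([600,-170,340],[180,0,yaw]))
E
```

```text
(195, 388) [ 268. -206.]
(295, 345) [ 448. -223.]
(150, 350) [257. -70.]
(90, 270) [280. 289.]
(310, 415) [ 363. -367.]
(450, 357) [ 616. -417.]
(515, 405) [[279.0, -14.0], [264.0, 97.0], [254.0, 171.0], [249.0, 208.0]]
(315, 400) [[507.0, 136.0], [444.0, 216.0], [402.0, 269.0], [381.0, 295.0]]
(405, 290) [[510.0, -119.0], [447.0, 14.0], [404.0, 103.0], [383.0, 148.0]]
(605, 215) [[301.0, -502.0], [281.0, -288.0], [268.0, -146.0], [261.0, -74.0]]
0 [-2.22641200e+01  8.53782457e+00  8.53801584e+01 -2.54444375e-14
  8.60820170e+01  6.77358800e+01]
26 [-2.22641200e+01  8.53782457e+00  8.53801584e+01 -2.54444375e-14
  8.60820170e+01  4.17358800e+01]
180 [ -22.26411996    8.53782457   85.38015844    0.           86.08201699
 -112.26411996]
90 [-22.26411996   8.53782457  85.38015844   0.          86.08201699
 -22.26411996]
-90 None
```

```bash
python3 - <<'E'
from h import *
p=get_obs()["tcp_pos"]; move_l([p[0],p[1],340])
goto([630,-170,340],[180,0,0])
print(get_obs()["tcp_pos"],get_obs()["ee_rot"],get_obs()["t"])
cv2.imwrite("pics/w1.png",get_image("wrist")[:,:,::-1])
cv2.imwrite("pics/s1.png",get_image("scene")[:,:,::-1])
for n in ["tip_box","dock","latch_arm"]:
    print(n,[(round(d["score"],2),np.round(d["extent"]).tolist()) for d in spot_in(n,"wrist")])
E
```

```text
[ 629.68914918 -170.95543251  339.83771419] [ 1.79979391e+02  2.05636845e-02 -6.37586369e-02] 3.625
tip_box [(0.95, [361.0, 108.0, 70.0, 46.0]), (0.87, [460.0, 230.0, 107.0, 112.0]), (0.76, [297.0, 225.0, 83.0, 112.0])]
dock [(0.69, [171.0, 214.0, 112.0, 161.0])]
latch_arm [(0.73, [137.0, 173.0, 45.0, 64.0])]
```

View pics/w1.png

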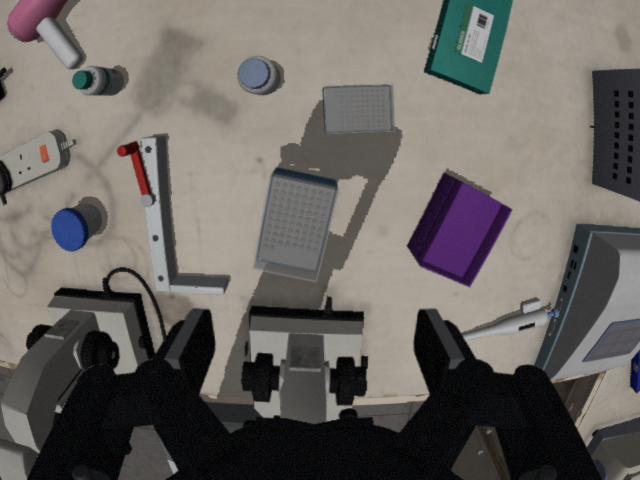

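View pics/s1.png

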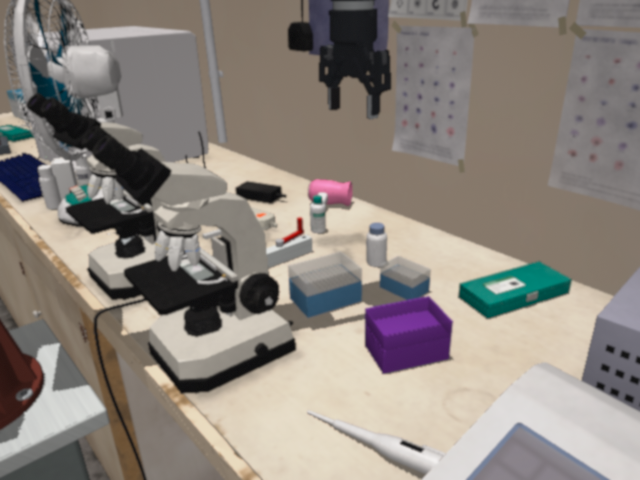

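The wrist view from above shows the box at (297,225), the small blue box at (360,108) and the purple box at (460,230). The fence runs from (150,137) to (160,290) and the end stop to (228,285). The latch pivot is at (148,200), the knob at (124,150), the pot at (70,228), the bottle at (257,75) and the canister at (95,80). I fit models to the region masks and overlay the result.

```bash
cat >> h.py <<'E'
from scipy.spatial.transform import Rotation as Ro
from scipy.optimize import minimize
KW=get_calibration("wrist")
def wproj(P,ob):
    M=np.array(KW["mount"]);R=Ro.from_euler("xyz",ob["ee_rot"],degrees=True).as_matrix()
    q=((np.atleast_2d(P)-ob["tcp_pos"])@R-M[:3,3])@M[:3,:3]
    th=np.arctan2(np.hypot(q[:,0],q[:,1]),q[:,2]);n=np.hypot(q[:,0],q[:,1])+1e-9
    return np.c_[KW["cx"]+KW["fx"]*th*q[:,0]/n,KW["cy"]+KW["fy"]*th*q[:,1]/n]
def wbp(uv,z,ob):
    f=lambda p:np.sum((wproj([p[0],p[1],z],ob)[0]-uv)**2)
    return minimize(f,ob["tcp_pos"][:2],method="Nelder-Mead").x
def rect(x0,x1,y0,y1,z0,z1):
    return np.array([[x,y,z] for x in(x0,x1) for y in(y0,y1) for z in(z0,z1)],float)
BOX=[rect(-40,40,-58,58,0,74)]
DOCK=[rect(-12,205,0,24,0,36),rect(-12,0,-80,0,0,36)]
def place(P,p): # p=x,y,yaw deg
    c,s=np.cos(np.radians(p[2])),np.sin(np.radians(p[2]))
    return P@np.array([[c,s,0],[-s,c,0],[0,0,1]])+[p[0],p[1],0]
def render(parts,p,ob):
    m=np.zeros((480,640),np.uint8)
    for P in parts:
        cv2.fillConvexPoly(m,cv2.convexHull((wproj(place(P,p),ob)*16).round().astype(np.int32)),1,shift=4)
    return m>0
def fit(parts,mask,p0,ob):
    def f(p):
        m=render(parts,p,ob); return -(m&mask).sum()/(m|mask).sum()
    best=None
    for dy in(-12,0,12):
        q=np.add(p0,[0,0,dy])
        r=minimize(f,q,method="Nelder-Mead",options=dict(initial_simplex=[q,q+[15,0,0],q+[0,15,0],q+[0,0,8]],xatol=.05,fatol=1e-5))
        if best is None or r.fun<best.fun: best=r
    return best.x,-best.fun
def pick(name,px,ob):
    L=regions_of(name,"wrist")
    return min(L,key=lambda d:np.hypot(d["extent"][0]-px[0],d["extent"][1]-px[1]))["region"]
E
python3 - <<'E'
from h import *
ob=get_obs();im=get_image("wrist")[:,:,::-1].copy()
mb=pick("tip_box",(297,225),ob);md=pick("dock",(171,214),ob);ml=pick("latch_arm",(137,173),ob)
pb=fit(BOX,mb,[573,-135,90-90],ob);print("box",pb)
pd=fit(DOCK,md|0,[489,32,0],ob);print("dock",pd, "corner pts",[wbp(u,36,ob).round(1).tolist() for u in [(157,136),(143,138),(228,275),(157,291)]])
print("pivot",wbp((148,200),50,ob),"knob",wbp((124,150),77,ob))
for n,uv,z in [("cup",(70,229),64),("bottle",(257,74),90),("can",(82,80),90)]: print(n,wbp(uv,z,ob).round())
np.save("pd.npy",pd[0])
big=cv2.resize(im[120:310,110:350],None,fx=3.1,fy=3.1,interpolation=cv2.INTER_CUBIC)
for parts,p in((BOX,pb[0]),(DOCK,pd[0])):
  for P in parts:
    uv=(wproj(place(P,p),ob)-[110,120]+.5)*3.1
    for a in range(8):
      for b in (1,2,4):
        if not a&b: cv2.line(big,tuple(int(v) for v in uv[a]),tuple(int(v) for v in uv[a|b]),(0,255,0),1)
cv2.imwrite("pics/c2.png",big)
E
```

```text
box (array([ 580.81364844, -147.96174546,   77.18176435]), np.float64(0.9794697484704282))
dock (array([ 4.89636278e+02,  3.48101524e+01, -1.59773882e-01]), np.float64(0.8632509471405376)) corner pts [[696.0, 26.0], [695.1, 46.3], [507.2, -55.6], [479.4, 54.5]]
pivot [616.25976763  40.31914625] knob [684.67124036  53.49025694]
cup [583. 166.]
bottle [ 758. -113.]
can [776. 101.]
```

View pics/c2.png

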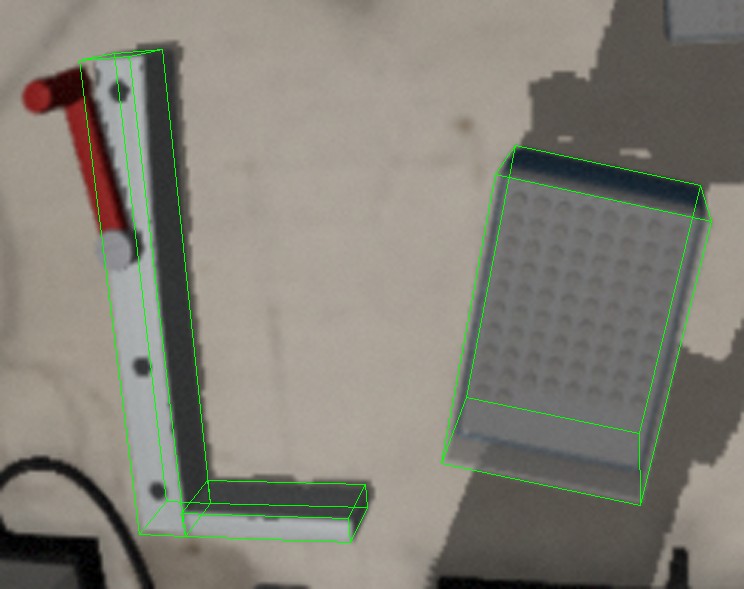

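The box overlay fits closely: corners (516,147), (710,220), (641,505) and (443,462) in the crop. The dock's yaw looks slightly off, because the fence's far end should be about 15 crop pixels further right. I refit the dock from corner points.

```bash
python3 - <<'E'
from h import *
from scipy.optimize import least_squares
ob=get_obs()
big=np.array([(184,513),(352,542),(352,518),(140,533),(147,50),(368,484),(182,42),(211,480)],float)
D=np.array([(0,0,36),(-12,-80,36),(0,-80,36),(-12,24,36),(205,0,36),(0,-80,0),(205,0,0),(0,0,0)],float)
uv=big/3.1+[110,120]-.5
r=least_squares(lambda p:(wproj(place(D,p),ob)-uv).ravel(),[489,34,0],x_scale=[1,1,.3],loss="soft_l1")
print(r.x,r.fun.reshape(-1,2).round(1).tolist())
np.save("pd.npy",r.x)
def todock(P): 
    c,s=np.cos(np.radians(r.x[2])),np.sin(np.radians(r.x[2]));d=np.subtract(P,r.x[:2]);return [c*d[0]+s*d[1],-s*d[0]+c*d[1]]
for P in [(580.8,-148),(616.3,40.3),(684.7,53.5),(583,166),(758,-113),(776,101)]: print(np.round(todock(P)))
print(ob["t"],ob["joint_pos"],ob["grip_width"])
try: print(grasp_offset)
except Exception as e: print(e)
E
```

```text
[491.53545283  33.7308432   -1.98142057] [[0.1, -1.1], [0.5, 0.5], [-0.1, 0.5], [0.3, -1.1], [0.1, 0.1], [0.2, 0.5], [-0.8, 0.7], [-0.4, -0.9]]
[  95. -179.]
[124.  11.]
[192.  26.]
[ 87. 135.]
[ 271. -137.]
[282.  77.]
4.075 [-2.12827477e+01  1.21489759e+01  8.12327699e+01  1.29320898e-03
  8.66160072e+01  6.87380986e+01] 85.67977957053002
18.700000000000003
```

```bash
python3 - <<'E'
from h import *
from scipy.optimize import least_squares
k=get_calibration("scene");R=np.array(k["R"]);t=np.array(k["t"])
def pr(P):
    q=R@np.array(P)+t; return np.round([k["cx"]+k["fx"]*q[0]/q[2],k["cy"]+k["fy"]*q[1]/q[2]]).tolist()
for P in [(450,-150),(400,-150),(330,-150),(250,-150),(450,-185),(250,-100)]: print(P,[(z,pr([*P,z])) for z in(0,100,200,250,300,350)])
A=[];b=[];S=[]
for r in (500,600,700):
  for z in (10,150,340):
    q=solve_ik([r,-.37*r,z],[180,0,88]); 
    if q is not None: S.append((np.hypot(r,.37*r),z,q))
f=lambda p:np.concatenate([[p[0]+p[1]*np.sin(np.radians(q[1]))+p[2]*np.sin(np.radians(q[1]+q[2]-p[4]))-r,p[3]+p[1]*np.cos(np.radians(q[1]))+p[2]*np.cos(np.radians(q[1]+q[2]-p[4]))-z] for r,z,q in S])
s=least_squares(f,[0,300,300,0,0]);print(s.x,s.cost)
q=solve_ik([590,-255,8],[180,0,88]);print(q)
q=solve_ik([660,-15,8],[180,0,-2]);print(q)
E
```

```text
(450, -150) [(0, [271.0, 326.0]), (100, [268.0, 278.0]), (200, [263.0, 224.0]), (250, [261.0, 195.0]), (300, [259.0, 165.0]), (350, [257.0, 133.0])]
(400, -150) [(0, [248.0, 337.0]), (100, [243.0, 288.0]), (200, [237.0, 233.0]), (250, [234.0, 203.0]), (300, [231.0, 172.0]), (350, [228.0, 139.0])]
(330, -150) [(0, [212.0, 354.0]), (100, [205.0, 303.0]), (200, [197.0, 246.0]), (250, [193.0, 215.0]), (300, [189.0, 183.0]), (350, [184.0, 149.0])]
(250, -150) [(0, [168.0, 375.0]), (100, [158.0, 322.0]), (200, [147.0, 263.0]), (250, [141.0, 231.0]), (300, [135.0, 197.0]), (350, [128.0, 161.0])]
(450, -185) [(0, [283.0, 335.0]), (100, [280.0, 285.0]), (200, [276.0, 231.0]), (250, [274.0, 201.0]), (300, [272.0, 170.0]), (350, [270.0, 137.0])]
(250, -100) [(0, [154.0, 360.0]), (100, [144.0, 309.0]), (200, [133.0, 251.0]), (250, [126.0, 220.0]), (300, [120.0, 188.0]), (350, [113.0, 153.0])]
[  4.48081328 452.00789854 560.69442061  -9.12120238  -6.14718245] 0.1944818977109798
[-29.6264989   29.5014564   96.49709377   0.          54.00144983
 -27.6264989 ]
[-7.38865100e+00  3.11814490e+01  9.38946620e+01 -2.54444375e-14
  5.49238890e+01  8.46113490e+01]
```

```bash
cat >> h.py <<'E'
PD=np.load("pd.npy")
def dw(x,y,z): return place(np.array([[x,y,z]],float),PD)[0]
def att(yd): return [180,0,yd+PD[2]]
def st(s=""):
    o=get_obs();print(s,round(o["t"],1),o["tcp_pos"].round(1),"F",o["wrist_force"].round(1),"grip",round(o["grip_width"],1));return o
def press(a,b,z,yd,step,fmax,speed=25):
    """from a to b (dock xy) in steps till horizontal force change > fmax"""
    a,b=np.array(a,float),np.array(b,float);n=int(np.ceil(np.hypot(*(b-a))/step))
    for i in range(1,n+1):
        p=a+(b-a)*i/n; move_l(dw(*p,z),att(yd),speed=speed)
        f=get_obs()["wrist_force"][:2]
        if np.hypot(*f)>fmax: break
    print("stopped",p.round(1)); st(); return p
E
python3 - <<'E'
from h import *
grip(60)
goto(dw(93,-266,130),att(90)); move_l(dw(93,-266,12),att(90),speed=120); st("down")
move_l(dw(93,-118,12),att(90),speed=60); st("pushed")
move_l(dw(93,-97,12),att(90),speed=40); st("near")
press((93,-97),(93,-84),12,90,1.5,9)
E
```

```text
down 7.1 [ 576.2 -235.8   13.1] F [ 0.7 -1.2  0.1] grip 59.9
pushed 9.7 [580.4 -87.5  12. ] F [-0.7 -0.9 -0.5] grip 60.0
near 10.3 [581.  -65.9  11.9] F [-0.   0.4 -0.6] grip 59.9
stopped [ 93.  -89.8]
 11.6 [582.2 -62.1  13.1] F [-1.2 -9.2  2.7] grip 60.0
```

```bash
python3 - <<'E'
from h import *
move_l(dw(93,-105,12),att(90),speed=80); move_l(dw(93,-115,140),att(90),speed=200)
goto(dw(200,-60,160),att(0))
ob=st();im=get_image("wrist")
mb=max(regions_of("tip_box","wrist"),key=lambda d:d["region"].sum())["region"]
p=fit(BOX,mb,[*dw(93,-41,0)[:2],88],ob);print(p)
cv2.imwrite("pics/w3.png",im[:,:,::-1])
E
```

```text
14.2 [688.7 -33.1 158.9] F [-0.1  0.4  0.5] grip 60.1
(array([577.46595207,  -8.36876261,  88.55240569]), np.float64(0.9171231552490816))
```

View pics/w3.png

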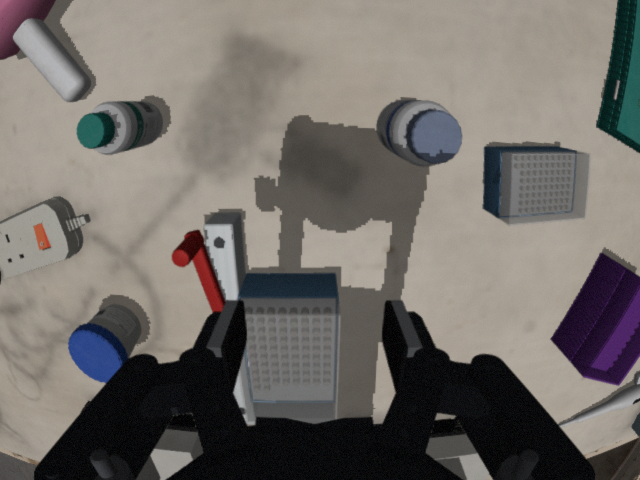

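The box lies flush and square on the fence; its far end is at (290,285), the fence at (225,240) and the red latch at (200,270), still open. Next comes the end push.

```bash
python3 - <<'E'
from h import *
grip(32)
move_l(dw(185,-43,100),att(0),speed=150); move_l(dw(185,-43,12),att(0),speed=100); st("down")
move_l(dw(136,-43,12),att(0),speed=50); st("near")
press((136,-43),(120,-43),12,0,1.5,9)
move_l(dw(142,-43,12),att(0),speed=80); move_l(dw(190,-60,160),att(0),speed=200)
ob=st();im=get_image("wrist")
mb=max(regions_of("tip_box","wrist"),key=lambda d:d["region"].sum())["region"]
p=fit(BOX,mb,[*dw(58,-40,0)[:2],88],ob);print(p,"want",dw(58,-40,0))
cv2.imwrite("pics/w4.png",im[:,:,::-1]); cv2.imwrite("pics/side4.png",get_image("side")[:,:,::-1])
E
```

```text
down 16.3 [675.8 -15.7  12.8] F [ 0.2 -0.   0.1] grip 32.1
near 17.4 [626.  -13.9  12.1] F [ 0.7 -1.4  2.3] grip 31.7
stopped [124.4 -43. ]
 19.4 [618.5 -13.7  13.9] F [9.5 1.  1.3] grip 32.2
 20.8 [677.7 -32.5 158.1] F [-0.7 -0.3 -0.5] grip 31.8
(array([546.82950588,  -9.81240113,  89.57899492]), np.float64(0.5852477165790202)) want [548.11775733  -8.25061482   0.        ]
```

View pics/w4.png

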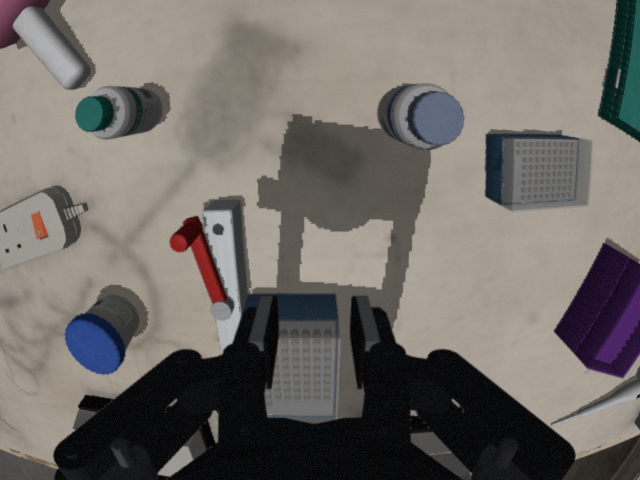

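The box is at the end stop: the push met a solid 9.5 N. I nudge it once more onto the fence to make sure, then swing the latch with closed fingers.

```bash
python3 - <<'E'
from h import *
grip(60)
goto(dw(68,-125,120),att(90)); move_l(dw(68,-118,12),att(90),speed=120)
move_l(dw(68,-98,12),att(90),speed=60); st("near")
press((68,-98),(68,-86),12,90,1.5,9)
move_l(dw(68,-115,12),att(90),speed=80); move_l(dw(100,-125,150),att(90),speed=200)
grip(0); st("grip")
a=-0.30; d=48
P=lambda a,d,z: dw(125+70*np.cos(a)+d*np.sin(a),14-70*np.sin(a)+d*np.cos(a),z)
goto(P(-.19,d,150),att(90-np.degrees(-.19))); move_l(P(-.19,d,55),att(90+11),speed=100); st("behind knob")
cv2.imwrite("pics/w5.png",get_image("wrist")[:,:,::-1]); cv2.imwrite("pics/side5.png",get_image("side")[:,:,::-1])
E
```

```text
near 24.3 [556.2 -66.   12.2] F [ 0.3  0.2 -0.4] grip 59.9
stopped [ 68.  -90.5]
 25.6 [556.6 -61.6  12.8] F [-2.9 -8.6  3.2] grip 60.1
grip 27.5 [587.2 -94.6 150. ] F [-0.1 -0.4 -0.1] grip 0.1
behind knob 29.5 [679.6 101.8  56. ] F [1.5 0.2 0.7] grip -0.1
```

View pics/side5.png

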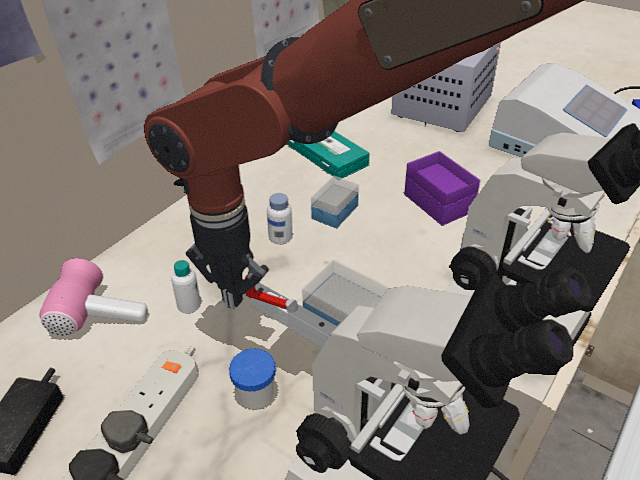

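The side view shows the closed fingers at (230,295), just behind the knob at (250,288), with the box sitting along the fence. I sweep the latch now.

```bash
python3 - <<'E'
from h import *
P=lambda a,d,z: dw(125+70*np.cos(a)+d*np.sin(a),14-70*np.sin(a)+d*np.cos(a),z)
go=lambda a,d,v:move_l(P(a,d,55),att(90-np.degrees(a)),speed=v)
go(-.19,20,60); st("touch")
for a in np.linspace(-.05,1.5,12): go(a,18,60)
st("swept")
for d in np.arange(20,10,-1.5):
    go(1.571,d,25)
    F=get_obs()["wrist_force"]
    if np.hypot(*F[:2])>6: break
print(d);st("end")
go(1.571,40,80); move_l(P(1.571,70,170),speed=200)
cv2.imwrite("pics/w6.png",get_image("wrist")[:,:,::-1]); cv2.imwrite("pics/side6.png",get_image("side")[:,:,::-1]);st()
E
```

```text
touch 30.2 [682.9  73.5  54.9] F [-0.1 -0.4  0.8] grip -0.1
swept 34.0 [637.7 -25.7  55. ] F [-0.1  0.5 -0.3] grip -0.2
14.0
end 35.3 [630.8 -27.2  55.3] F [ 7.9 -0.5 -4.9] grip 0.2
 36.6 [682.2 -28.7 167.1] F [-0.8 -0.3 -0. ] grip 0.0
```

View pics/w6.png

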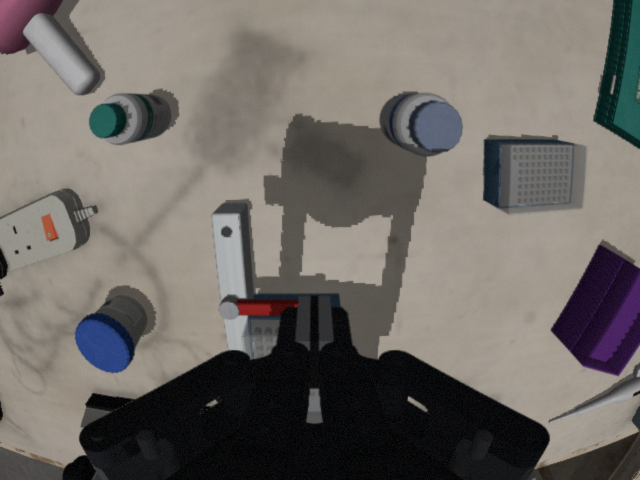

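The latch arm now lies square across the box's free end, from the pivot at (230,307) to (300,307). One check from the first viewpoint, fitting box and dock in the same picture.

```bash
python3 - <<'E'
from h import *
goto([630,-120,340],[180,0,0]); wait(.3)
ob=st();im=get_image("wrist")[:,:,::-1].copy()
L=regions_of("tip_box","wrist");u=wproj([*dw(58,-40,0)[:2],60],ob)[0]
m=min(L,key=lambda d:np.hypot(*(np.array(d["extent"][:2])-u)))["region"]
p=fit(BOX,m,[*dw(58,-40,0)[:2],88],ob);print(p,"want",dw(58,-40,0))
c=u.astype(int);x0,y0=c[0]-130,c[1]-100
big=cv2.resize(im[y0:y0+200,x0:x0+260],None,fx=3,fy=3,interpolation=cv2.INTER_CUBIC)
for parts,q in((BOX,[*dw(58,-40,0)[:2],88.02]),(DOCK,PD)):
  for Q in parts:
    uv=(wproj(place(Q,q),ob)-[x0,y0]+.5)*3
    for a in range(8):
      for b in (1,2,4):
        if not a&b: cv2.line(big,tuple(int(v) for v in uv[a]),tuple(int(v) for v in uv[a|b]),(0,255,0),1)
cv2.imwrite("pics/w7.png",big)
E
```

```text
37.7 [ 629.7 -119.2  337.8] F [ 0.1  0.6 -0.2] grip -0.2
(array([547.94130276,  -8.38415917,  87.38193975]), np.float64(0.9245025892613791)) want [548.11775733  -8.25061482   0.        ]
```

View pics/w7.png

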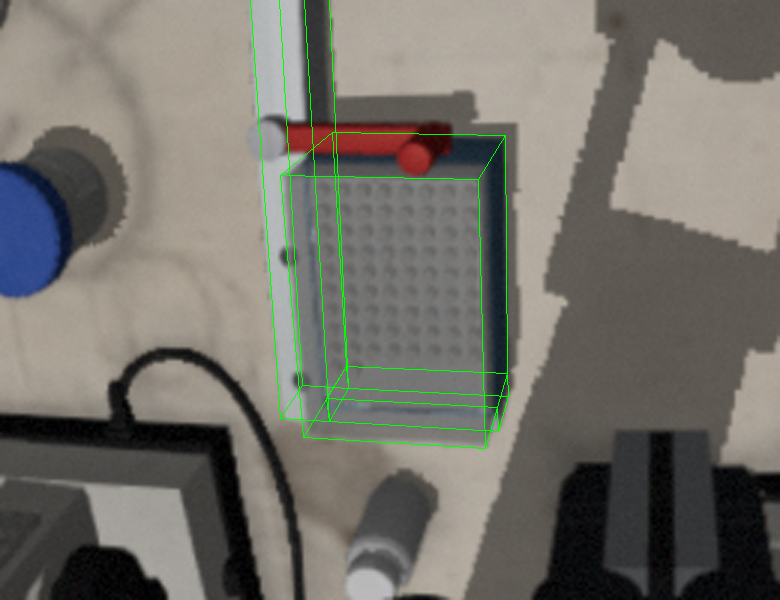

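The box matches the docked outline within about 1 mm, and the red latch lies square across its end, knob at (415,155). Handing in.

```bash
python3 -c "
from station import *
print(sign_off())"
```

```text
the job is handed in; nothing more can be done
None
```

The tip box sits flush in the corner stop, within about 1 mm by the last camera fit, the latch is closed across its free end, and the job is handed in at about 38 s; the sign-off gave no verdict.

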